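# Open a screw-locked sample case on the optical breadboard

## Task

Open the sample case: unscrew its knob cap anticlockwise until the threads free, lift it off and stand it upright in the shallow steel tray. Then raise the tab end of the lid over the end lip, draw the lid about a third of its length out towards the lip end, rest it there on the case and let go. Take it again at its middle, lift it off level and lay it flat, tab up, centred lengthwise on the black rubber pad, without disturbing the loose tools around.

Things in the scene. Friction and masses are not known exactly. Their poses are not given: they have to be found in the camera images.
- case: Dark grey case bolted to the bench, 168 mm long (x), 54 wide, 40 high to the ledge the lid lies on. Origin under its centre, z up, lip end at -x (towards the robot). Rear part, x = 35 to 85 mm: 82 wide, 59 high; its grooves hold the lid's rear sides down with 5 mm of play, until the lid has moved 40 mm to -x
- case_lip (a point): Middle of the top of the case's end lip, at x = -80 mm of the case: 46 mm above the bench, 6 mm above the ledge. The lid's front edge stands just behind it; the lid slides out only with that edge raised more than 6 mm
- stud_top (a point): Top centre of the fixed steel stud, 70.5 mm above the bench, at x = +5 mm of the case; 17 mm core, 26 mm over its thread. Right-hand thread, 8 mm pitch, finger-loose: turned anticlockwise from above the cap rises 8 mm a turn and is free after about one and a half turns (12 mm up; more turning does no harm); then lift it 20 mm or more to clear the stud
- cap_head (a point): Centre of the round ribbed head of the loose black knob cap (100 to 190 g): head 60 mm diameter, 24 high (12 above and below this point); below it a collar 46 mm diameter, 30 high. Cap 54 mm high, this point 42 mm above its foot. Screwed on the stud, the foot sits on the lid, this point 90 mm above the bench. z: its axis, up
- lid_tab (a point): Centre of the upright tab on the lid: 14 mm thick (along the lid), 30 wide, 22 high, standing on the lid's top, 64 mm from the lid's middle towards the lip end. The cap's head does not overhang it. Pinched across its 30 mm width it lets the lid pivot as it is raised
- lid_balance (a point): Balance point of the loose aluminium lid, mid-thickness; tab 49 mm in -x, lid's middle 15 mm in +x. x: along the lid, tab to rear. 150 x 62 x 8 mm, 110 to 200 g, 34 mm slot open to the rear for the stud. Closed: underside 40 mm up, this point at x = -15 mm of the case. It overhangs the case sides by 4 mm. Drawn out 40 to 60 mm it rests stably on lip and ledge; farther out it tips off
- tray_in (a point): Centre of the inner floor (5 mm above the bench) of the shallow square steel tray, 130 mm outside, 122 mm inside, rim 18 mm high, fixed; the cap goes here
- pad_top (a point): Centre of the top of the black rubber pad, fixed, 190 mm (its x) by 100 mm, 8 mm thick; the lid goes here with its long side along the pad's, either way round
- lens_tube: Bystander: black lens tube, 46 mm diameter, 75 mm high, standing; origin under its centre
- driver: Bystander: screwdriver lying on the bench; origin under its middle
- clamp_fork: Bystander: aluminium clamp, 75 x 30 x 26 mm; origin under its centre
There are look-alikes about, which are no part of the job. Leave any red look-alike of the part that bears cap_head alone. Leave any turquoise look-alike of the part that bears lid_tab alone.

How it is judged (in metres and radians):
On the way, in this order (a step that is already met when the one before it is completed fails the run):
1. the cap is unscrewed and lifted clear of the stud while the lid is still closed (z of cap_head in the frame of case above 0.12 m and x of lid_balance in the frame of case above -0.025 m), for 0.1 s.
2. the cap stands upright in the tray, let go, with the lid still closed (horizontal distance between cap_head and tray_in below 0.06 m and height (world z) of cap_head below 0.055 m and angle between cap_head's own z axis and vertical below 0.12 rad and contact force between the fingers and anything else below 0.1 N and x of lid_balance in the frame of case above -0.025 m), for 0.2 s.
3. the lid lies over the lip, drawn out 30 to 65 mm, at rest on the case and let go (x of lid_balance in the frame of case between -0.08 and -0.045 m and z of lid_balance in the frame of case below 0.06 m and angle between lid_balance's own z axis and vertical below 0.15 rad and contact force between the fingers and anything else below 0.1 N), for 0.2 s.
4. the lid is lifted off the case, level, held near its middle (within 42 mm of its balance point) (z of lid_balance in the frame of case above 0.075 m and angle between lid_balance's own z axis and vertical below 0.35 rad and distance between the grasp point and lid_balance below 0.042 m), for 0.1 s.
At the end, for the whole second after the job is handed in: The cap stands upright in the tray (tilt under 0.12 rad) and the lid lies flat, tab up, on the pad (balance point within 45 mm of the pad's centre, long sides aligned within 0.35 rad), both released and at rest (horizontal distance between cap_head and tray_in below 0.06 m and height (world z) of cap_head below 0.055 m and angle between cap_head's own z axis and vertical below 0.12 rad and horizontal distance between lid_balance and pad_top below 0.045 m and height (world z) of lid_balance below 0.016 m and angle between lid_balance's own z axis and vertical below 0.08 rad and angle between the x axis of lid_balance and the x axis of pad_top, either way round below 0.35 rad and linear speed of each of lid, cap below 0.02 m/s); the robot touches nothing.
It fails at once if a bystander is moved more than 20 mm (distance of any of lens_tube, driver, clamp_fork from where it was at the start of the episode above 0.02 m).
It also fails if it takes over 72 s, if anything falls off the work surface, if the arm or the gripper's body presses on something with over 40 N, if the wrist force passes 120 N, or if a joint passes its speed limit or range.

## Robot

A 7-joint arm with a two-finger parallel gripper is mounted at the origin on the work surface. World frame = base frame: x ahead of the robot, y to its left, z up, the work surface at z = 0. Lengths are in mm, angles in rad, forces in N, time in s.
With the tool pointing down it reaches from about 400 to 875 mm from the base axis. Payload 4.4 kg.
Tool frame: the origin (TCP) lies at the very end of the fingers, on their centre line; the grasp point (between the pads) lies 19 mm behind it; z points along the fingers, y is the direction in which the jaws open and shut (so a half turn about z gives the same grasp; the last joint's range is limited). The gripper opens to 85 mm and grips with 20 to 120 N. Pads are 22 mm wide; open, the fingers measure 114 mm over their backs; the gripper's body (76 mm by 85 mm) begins 54 mm behind the grasp point. The pads swing forward as they close: fully open they stand 13 mm farther back than shut.
Start: joints at [1.052, 0.628, 0.038, 1.517, -0.027, 0.996, -0.02], TCP at [284.394, -584.498, 231.313] pointing down, gripper open.
Joint ranges: [-3.06, 3.06], [-0.37, 2.12], [-1.25, 1.32], [0.18, 2.47], [-1.1, 4.24], [0.23, 1.98], [-2.94, 2.94]. Speed limits (rad/s): [2.57, 2.57, 3.14, 3.14, 3.14, 3.14, 3.14].

## Interface

Orientations are given as [roll, pitch, yaw] about the fixed x, y, z axes, in that order (R = Rz(yaw) Ry(pitch) Rx(roll)).
In Python, from cell import read_state, get_image, calibration, finish_job gives the robot as it stands. The module is installed in compiled form; this text tells all that it offers.
- The arm moves only by the tool apply_moves, never from a script. Its argument "increments" is a list of rows, each an object of numbers: "tx", "ty", "tz": the shift along the world's x, y, z in m; "rx", "ry", "rz": the turn, a rotation vector about the world's x, y, z in units of 5 degrees (1.0 is 5 degrees); "claw": the finger opening in m, from 0 to 0.0854. In form: [{"tx": .., "ty": .., "tz": .., "rx": .., "ry": .., "rz": .., "claw": ..}, ...]. A call has 1 to 12 rows; each row is the pose to reach, as a shift and turn from the pose commanded when the call began; what a row does not reach only later rows make up. A row lasts 1/10 s, in which the tool goes at most 50 mm and 8.59 degrees, less where a joint would pass 70% of its speed; a pose out of reach is approached as far as the arm can. A call with a gripper value outside its range is refused whole. The fingers move at their own pace and stop on an object; the grip force is fixed at half the most. Time passes only in rows, so rows that repeat a pose let the fingers close. It gives the time, the measured TCP pose, the force and the opening at its end, in the units of the state.
- read_state(): the state, without advancing time (a new reading comes with each control period).
- get_image(name): name is "scene" or "top" or "wrist"; returns the picture (480x640x3 uint8, red, green, blue); there is no depth.
- calibration(name): a dict with "camera_matrix" (3x3 intrinsics, pixels), "origin" and "attitude" of the camera in the world. Camera axes: x right, y up, looking along -z (the intrinsics and any distortion apply to the point x, -y, -z); pixel columns grow to the right and rows downward; lengths in mm; the calibration is good to about 2 mm. A picture is of the moment at which its call begins: read the wrist's pose just before it. calibration takes no time and is no camera call; for the wrist camera it gives the pose at the moment of the call.
- finish_job(): hands the job in, once; it reports no verdict.
The state is a dict: "clock": time; "qpos": joint angles; "qd": joint speeds; "tau": joint torques, N m; "eef_pos": TCP position; "tool_rot": TCP orientation; "force": force on the tool from outside, world axes, zero at the start; "torque": the same for the moment, N m; "width": finger opening in mm.
Only numpy, scipy, OpenCV 4.12 (cv2) and the standard library are available. Lean on these libraries where they do the work, as an engineer would, in place of code of your own. Each camera call takes 0.05 s, during which the arm holds its last target. There are 200 camera calls.

## Working session

There is one attempt and no reset: what is moved stays moved. The work goes in short steps, Python scripts to look and compute and a tool call to move; the robot and the scene stay as the last step left them, time stands still between calls to the robot, and variables do not carry over. Pictures are saved under pics/ and viewed, about 8 in all and at most 12, crops included, and the job is handed in when it is done.

Besides the shell and the picture viewer there is one more tool, called after ">>>" by a JSON object that holds its "name" and its "arguments". apply_moves: Moves the arm, as the interface text tells. Its arguments: {"type":"object","properties":{"increments":{"type":"array"}},"required":["increments"]}

```bash
mkdir -p pics
python3 - <<'E'
from cell import *
import cv2
for n in ("scene","top"):
    im=get_image(n); cv2.imwrite(f"pics/{n}0.png",im[:,:,::-1]); print(n,calibration(n))
print(read_state()); print(calibration("wrist"))
E
```

```text
scene {'camera_matrix': array([[531.78672873,   0.        , 325.5783388 ],
       [  0.        , 531.78672873, 234.59286296],
       [  0.        ,   0.        ,   1.        ]]), 'origin': array([1259.6133427 , -391.10017111,  832.26528833]), 'attitude': array([0.80736842, 0.00464264, 1.06883678])}
top {'camera_matrix': array([[528.67419981,   0.        , 321.40183818],
       [  0.        , 528.67419981, 243.10204068],
       [  0.        ,   0.        ,   1.        ]]), 'origin': array([ 507.29789158,  -22.78697876, 1020.4239353 ]), 'attitude': array([ 7.99369760e-02, -5.48597161e-04, -1.58164649e+00])}
{'clock': 0.1, 'qpos': array([ 1.05215259,  0.62925845,  0.03843397,  1.51826332, -0.02700308,
        0.99630459, -0.02001034]), 'qd': array([-0.00123391, -0.00348404,  0.00090503, -0.00369278, -0.00043404,
        0.00198309, -0.00017256]), 'tau': array([ 3.31148214e-03, -5.64537942e+01,  1.23062510e+00, -1.93975031e+01,
        1.13335319e-02,  5.39058834e-03,  2.30473023e-05]), 'eef_pos': array([ 284.17985424, -583.96405815,  230.47922757]), 'tool_rot': array([-3.13987648e+00,  8.62057523e-06,  4.52840561e-01]), 'force': array([0.09170604, 0.92505616, 0.3771435 ]), 'torque': array([ 0.02470371,  0.03301612, -0.060714  ]), 'width': 85.08546580535818}
{'camera_matrix': array([[431.17140847,   0.        , 318.74287024],
       [  0.        , 431.17140847, 244.95093862],
       [  0.        ,   0.        ,   1.        ]]), 'origin': array([ 347.06486646, -552.54661117,  372.5628975 ]), 'attitude': array([-0.28402396,  0.00245523, -1.11797154])}
```

View pics/top0.png

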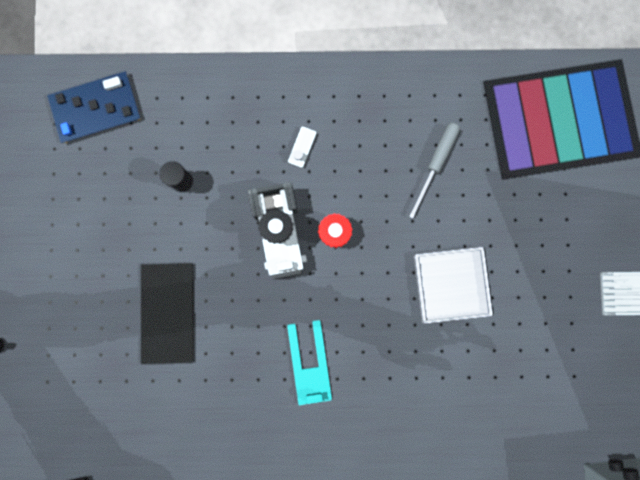

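View pics/scene0.png

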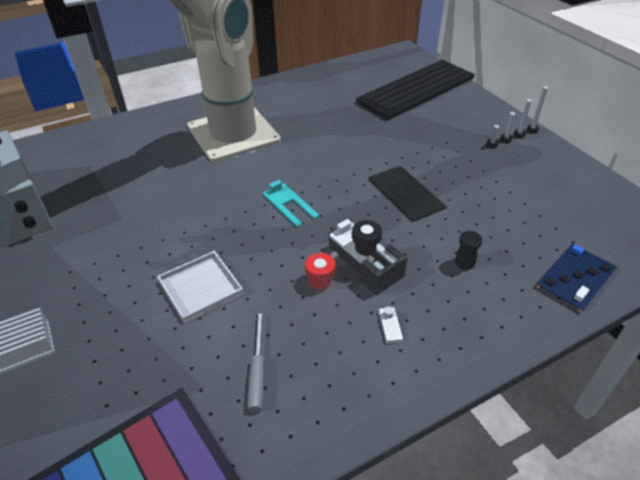

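The top view shows the black cap on the case at (276,226), with the red look-alike beside it at (335,230), which I leave alone. The silver lid with its tab is at about (284,265), and the turquoise look-alike lid is at (310,362). The pad is at (168,313), the tray at (453,285), the tube at (175,177), the driver at (435,170) and the clamp at (302,146). Next is an enlarged crop to confirm.

```bash
cat > h.py <<'E'
import numpy as np, cv2
from scipy.spatial.transform import Rotation as R
from cell import *
def ray(c,u,v):
    K=c["camera_matrix"]; d=np.array([(u-K[0,2])/K[0,0],-(v-K[1,2])/K[1,1],-1])
    return R.from_euler("xyz",c["attitude"]).apply(d)
def onz(c,u,v,z):
    d=ray(c,u,v); o=c["origin"]; return o+d*(z-o[2])/d[2]
def proj(c,p):
    q=R.from_euler("xyz",c["attitude"]).inv().apply(np.asarray(p,float)-c["origin"]); K=c["camera_matrix"]
    return np.array([K[0,2]+K[0,0]*q[0]/-q[2],K[1,2]-K[1,1]*q[1]/-q[2]])
def tri(c1,p1,c2,p2):
    A=[];b=[]
    for c,p in((c1,p1),(c2,p2)):
        d=ray(c,*p);d/=np.linalg.norm(d);M=np.eye(3)-np.outer(d,d);A.append(M);b.append(M@c["origin"])
    return np.linalg.lstsq(np.vstack(A),np.hstack(b),rcond=None)[0]
E
python3 - <<'E'
from h import *
t=cv2.imread("pics/top0.png");s=cv2.imread("pics/scene0.png")
a=cv2.resize(t[175:290,230:330],None,fx=4,fy=4,interpolation=cv2.INTER_CUBIC)
b=cv2.resize(s[210:300,320:420],None,fx=4,fy=4,interpolation=cv2.INTER_CUBIC)
o=np.zeros((460,800,3),np.uint8);o[:460,:400]=a;o[:360,400:]=b
cv2.imwrite("pics/crop1.png",o)
c=calibration("top")
for n,u,v,z in [("cap",276,226,102),("padTL",141,264,8),("padTR",195,264,8),("padBL",141,363,8),("padBR",195,363,8),
 ("trTL",414,254,18),("trTR",483,247,18),("trBR",493,316,18),("trBL",424,323,18),("driver tip",411,217,5),("drv end",456,126,15),("clamp",302,146,20),("red",335,230,60),("tube",172,172,75)]:
    print(n,onz(c,u,v,z).round(1))
E
```

```text
cap [611.7  54.9 102. ]
padTL [552.  321.6   8. ]
padTR [550.9 218.2   8. ]
padBL [365.2 318.6   8. ]
padBR [364.1 216.7   8. ]
trTL [ 564.9 -199.8   18. ]
trTR [ 576.8 -331.4   18. ]
trBR [ 446.5 -345.6   18. ]
trBL [ 434.9 -215.4   18. ]
driver tip [ 637.4 -198.1    5. ]
drv end [ 813.2 -288.1   15. ]
clamp [775.5  11.1  20. ]
red [608.  -49.2  60. ]
tube [715.3 245.4  75. ]
```

View pics/crop1.png

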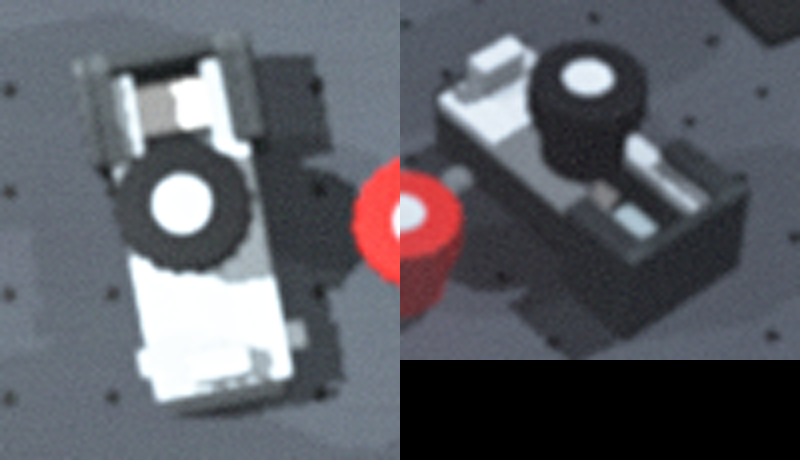

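The crop confirms the targets. The black cap with a white centre disc sits on the dark case, with the disc at crop (182,204). The silver lid and tab lie underneath it, with the tab at crop (222,365) on the left view and (497,58) on the right. The red cap is separate. The axis tilts about 0.18 rad. I'll compute it.

Run:
```python
from h import *
c=calibration("top");s=calibration("scene")
T=lambda u,v:(230+u/4,175+v/4); S=lambda u,v:(320+(u-400)/4,210+v/4)
print("cap tri",tri(c,T(182,204),s,S(588,77)))
cap=onz(c,*T(182,204),102)
def d(a,b,z):
    p=onz(c,*T(*a),z);q=onz(c,*T(*b),z);w=q-p;print(a,b,p.round(1),q.round(1),np.arctan2(w[1],w[0]),np.linalg.norm(w))
d((292,378),(272,275),48); d((155,402),(132,262),48)
d((160,403),(292,378),48); d((265,135),(240,40),59);d((95,165),(75,65),59)
print("scene cap top",onz(s,*S(588,77),102),"tab",onz(s,*S(497,52),70))
for y in (.16,.19,.22):
    e=np.array([np.cos(y),np.sin(y)]);n=np.array([-e[1],e[0]]);o=cap[:2]-5*e
    f=lambda x,yy,z,cc:proj(cc,[*(o+x*e+yy*n),z])
    print(y,"lidfront corners T",[( (f(-79,k,48,c)-[230,175])*4).round() for k in(31,-31)],"tab T",((f(-64,0,70,c)-[230,175])*4).round(),"rear corners T",[((f(85,k,59,c)-[230,175])*4).round() for k in(41,-41)],"tab S",((f(-64,0,70,s)-[320,210])*4+[400,0]).round(),"rear S",[((f(85,k,59,s)-[320,210])*4+[400,0]).round() for k in(41,-41)])
```

```text
cap tri [612.09297773  55.97183903  97.74768353]
(292, 378) (272, 275) [536.9  10.2  48. ] [584.5  19.   48. ] 0.18376046116516678 48.38503809687209
(155, 402) (132, 262) [526.6  73.2  48. ] [591.2  83.6  48. ] 0.1599770933292509 65.44837039939105
(160, 403) (292, 378) [526.1  70.9  48. ] [536.9  10.2  48. ] -1.3944990777761817 61.63363414171468
(265, 135) (240, 40) [648.   21.3  59. ] [692.2  32.5  59. ] 0.24796176919373747 45.59976713723728
(95, 165) (75, 65) [635.   99.2  59. ] [681.4 108.4  59. ] 0.19495109411145475 47.300355541944676
scene cap top [615.77374285  53.19758081 102.        ] tab [547.68959676  40.77827196  70.        ]
0.16 lidfront corners T [array([155., 408.]), array([289., 385.])] tab T [213. 362.] rear corners T [array([74., 59.]), array([250.,  29.])] tab S [500.  45.] rear S [array([750., 184.]), array([628., 259.])]
0.19 lidfront corners T [array([161., 409.]), array([294., 382.])] tab T [218. 362.] rear corners T [array([69., 63.]), array([244.,  28.])] tab S [497.  47.] rear S [array([751., 180.]), array([634., 258.])]
0.22 lidfront corners T [array([167., 410.]), array([298., 379.])] tab T [222. 361.] rear corners T [array([64., 66.]), array([238.,  26.])] tab S [494.  48.] rear S [array([753., 176.]), array([639., 257.])]
```

>>> {"name": "apply_moves", "arguments": {"increments": [{"tx":0.027,"ty":0.042,"tz":0,"rz":-1.2},{"tx":0.054,"ty":0.084,"tz":0,"rz":-2.4},{"tx":0.081,"ty":0.126,"tz":0,"rz":-3.6},{"tx":0.108,"ty":0.168,"tz":0,"rz":-4.8},{"tx":0.135,"ty":0.21,"tz":0,"rz":-6},{"tx":0.162,"ty":0.252,"tz":0,"rz":-7.2},{"tx":0.186,"ty":0.294,"tz":0,"rz":-8.4},{"tx":0.21,"ty":0.336,"tz":0,"rz":-9.6},{"tx":0.23,"ty":0.378,"tz":0,"rz":-10.8},{"tx":0.25,"ty":0.42,"tz":0,"rz":-12},{"tx":0.27,"ty":0.462,"tz":0,"rz":-13.2},{"tx":0.29,"ty":0.504,"tz":0,"rz":-14.4}]}}

```text
$.increments[0]: bad value
```

Run:
```python
from cell import *
s=read_state();print(s["clock"],s["qpos"].round(3),s["eef_pos"],s["tool_rot"],s["force"])
```

```text
0.1 [ 1.052  0.629  0.038  1.518 -0.027  0.996 -0.02 ] [ 284.17985424 -583.96405815  230.47922757] [-3.13987648e+00  8.62057523e-06  4.52840561e-01] [0.09170604 0.92505616 0.3771435 ]
```

>>> {"name": "apply_moves", "arguments": {"increments": [{"tx":0.027,"ty":0.042,"tz":0.0,"rx":0.0,"ry":0.0,"rz":-1.2,"claw":0.085},{"tx":0.054,"ty":0.084,"tz":0.0,"rx":0.0,"ry":0.0,"rz":-2.4,"claw":0.085},{"tx":0.081,"ty":0.126,"tz":0.0,"rx":0.0,"ry":0.0,"rz":-3.6,"claw":0.085},{"tx":0.108,"ty":0.168,"tz":0.0,"rx":0.0,"ry":0.0,"rz":-4.8,"claw":0.085},{"tx":0.135,"ty":0.21,"tz":0.0,"rx":0.0,"ry":0.0,"rz":-6.0,"claw":0.085},{"tx":0.162,"ty":0.252,"tz":0.0,"rx":0.0,"ry":0.0,"rz":-7.2,"claw":0.085},{"tx":0.186,"ty":0.294,"tz":0.0,"rx":0.0,"ry":0.0,"rz":-8.4,"claw":0.085},{"tx":0.21,"ty":0.336,"tz":0.0,"rx":0.0,"ry":0.0,"rz":-9.6,"claw":0.085},{"tx":0.23,"ty":0.378,"tz":0.0,"rx":0.0,"ry":0.0,"rz":-10.8,"claw":0.085},{"tx":0.25,"ty":0.42,"tz":0.0,"rx":0.0,"ry":0.0,"rz":-12.0,"claw":0.085},{"tx":0.27,"ty":0.462,"tz":0.0,"rx":0.0,"ry":0.0,"rz":-13.2,"claw":0.085},{"tx":0.29,"ty":0.504,"tz":0.0,"rx":0.0,"ry":0.0,"rz":-14.4,"claw":0.085}]}}

```text
clock: 1.3
eef_pos: [574.7, -78.5, 231.1]
tool_rot: [3.141, 0.0, -0.808]
force: [0.5, -0.6, -0.2]
width: 85.3
```

```bash
cat > st.py <<'E'
from cell import *
s=read_state();print(round(s["clock"],2),s["qpos"].round(3),s["eef_pos"].round(2),s["tool_rot"].round(4),s["force"].round(1),s["torque"].round(2),round(s["width"],1))
E
python3 st.py
```

```text
1.3 [-0.157  0.553  0.381  1.726 -0.249  0.912 -2.052] [574.74 -78.54 231.07] [ 3.1412e+00  3.0000e-04 -8.0800e-01] [ 0.5 -0.6 -0.2] [-0.   -0.09 -0.09] 85.3
```

>>> {"name": "apply_moves", "arguments": {"increments": [{"tx":0.01,"ty":0.034,"tz":0.0,"rx":0.0,"ry":0.0,"rz":-0.8,"claw":0.085},{"tx":0.02,"ty":0.068,"tz":0.0,"rx":0.0,"ry":0.0,"rz":-1.6,"claw":0.085},{"tx":0.03,"ty":0.102,"tz":0.0,"rx":0.0,"ry":0.0,"rz":-2.4,"claw":0.085},{"tx":0.0385,"ty":0.135,"tz":0.0,"rx":0.0,"ry":0.0,"rz":-3.0,"claw":0.085},{"tx":0.0385,"ty":0.135,"tz":-0.0,"rx":0.0,"ry":0.0,"rz":-3.0,"claw":0.085},{"tx":0.0385,"ty":0.135,"tz":-0.0,"rx":0.0,"ry":0.0,"rz":-3.0,"claw":0.085}]}}

```text
clock: 1.9
eef_pos: [612.5, 55.5, 230.6]
tool_rot: [3.14, 0.0, -1.063]
force: [0.7, -0.6, 0.0]
width: 85.0
```

```bash
python3 st.py
python3 - <<'E'
from h import *
c=calibration("wrist"); im=get_image("wrist"); cv2.imwrite("pics/w1.png",im[:,:,::-1]); np.save("w1c.npy",np.r_[c["origin"],c["attitude"]]); print(c["origin"],c["attitude"])
print(proj(c,[613,54.5,102]))
E
```

```text
1.9 [-0.41   0.616  0.453  1.628 -0.311  0.971 -2.486] [612.49  55.45 230.64] [ 3.1402e+00  1.0000e-04 -1.0629e+00] [ 0.7 -0.6  0. ] [-0.02  0.    0.01] 85.0
[646.15549969  -5.96462088 372.70351442] [-2.84367818e-01 -1.86780871e-03 -2.63368924e+00]
[317.28766822 229.88017368]
```

View pics/w1.png

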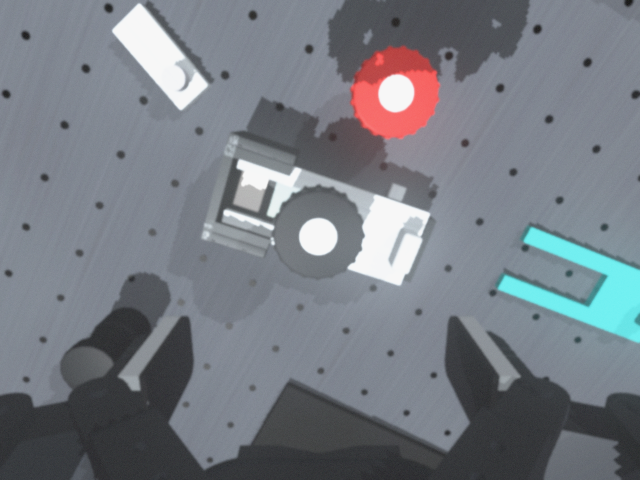

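The wrist view shows the cap disc at (318,236), the tab top at about (410,247), the red cap at (396,93), and the lid's front corners at (430,212) and (401,284).

Run:
```python
from h import *
c=calibration("wrist");w=np.load("w1c.npy");c["origin"]=w[:3];c["attitude"]=w[3:]
T=calibration("top");S=calibration("scene")
im=cv2.imread("pics/w1.png")
m=cv2.inRange(im,(200,200,200),(255,255,255));n,l,st,ce=cv2.connectedComponentsWithStats(m)
print(ce[l[236,318]],st[l[236,318]])
p=onz(c,318,236,102);print(p)
f=onz(c,430,212,48);g=onz(c,401,284,48);print(f,g,np.arctan2((g-f)[0],-(g-f)[1])*-1, (f+g)/2)
print("tab",onz(c,410,245,70))
A=[];b=[]
for cc,q in((T,(275.5,226)),(S,(367,229.25)),(c,(318,236))):
    d=ray(cc,*q);d/=np.linalg.norm(d);M=np.eye(3)-np.outer(d,d);A.append(M);b.append(M@cc["origin"])
print(np.linalg.lstsq(np.vstack(A),np.hstack(b),rcond=None)[0])
```

```text
[317.79       236.20272727] [ 299  218   38   37 1100]
[610.60295298  57.8622522  102.        ]
[537.62270445  12.13026567  48.        ] [525.55178639  73.10474032  48.        ] 2.946152912191894 [531.58724542  42.617503    48.        ]
tab [544.24702711  38.65623359  70.        ]
[611.20383628  57.07367897  97.53075366]
```

>>> {"name": "apply_moves", "arguments": {"increments": [{"tx":-0.001,"ty":0.0015,"tz":-0.045,"rx":0.0,"ry":0.0,"rz":0.0,"claw":0.085},{"tx":-0.001,"ty":0.0015,"tz":-0.09,"rx":0.0,"ry":0.0,"rz":0.0,"claw":0.085},{"tx":-0.001,"ty":0.0015,"tz":-0.125,"rx":0.0,"ry":0.0,"rz":0.0,"claw":0.085},{"tx":-0.001,"ty":0.0015,"tz":-0.145,"rx":0.0,"ry":0.0,"rz":0.0,"claw":0.085},{"tx":-0.001,"ty":0.0015,"tz":-0.157,"rx":0.0,"ry":0.0,"rz":0.0,"claw":0.085},{"tx":-0.001,"ty":0.0015,"tz":-0.157,"rx":0.0,"ry":0.0,"rz":0.0,"claw":0.085}]}}

```text
clock: 2.55
eef_pos: [610.8, 54.4, 73.1]
tool_rot: [3.139, 0.0, -1.068]
force: [0.4, -0.0, 0.9]
width: 85.0
```

>>> {"name": "apply_moves", "arguments": {"increments": [{"tx":0.0,"ty":0.0,"tz":0.0,"rx":0.0,"ry":0.0,"rz":0.0,"claw":0.05},{"tx":0.0,"ty":0.0,"tz":0.0,"rx":0.0,"ry":0.0,"rz":0.0,"claw":0.05},{"tx":0.0,"ty":0.0,"tz":0.0,"rx":0.0,"ry":0.0,"rz":0.0,"claw":0.05},{"tx":0.0,"ty":0.0,"tz":0.0,"rx":0.0,"ry":0.0,"rz":0.0,"claw":0.05},{"tx":0.0,"ty":0.0,"tz":0.0,"rx":0.0,"ry":0.0,"rz":0.0,"claw":0.05},{"tx":0.0,"ty":0.0,"tz":0.0,"rx":0.0,"ry":0.0,"rz":0.0,"claw":0.05}]}}

```text
clock: 3.15
eef_pos: [613.2, 55.6, 76.4]
tool_rot: [-3.139, -0.002, -1.066]
force: [0.2, -0.9, 6.7]
width: 58.3
```

```bash
python3 st.py
```

```text
3.15 [-0.348  0.804  0.351  1.751 -0.417  0.657 -2.399] [613.22  55.59  76.37] [-3.1387e+00 -1.8000e-03 -1.0658e+00] [ 0.2 -0.9  6.7] [-0.19  0.28  0.  ] 58.3
```

>>> {"name": "apply_moves", "arguments": {"increments": [{"tx":0.001,"ty":0.0,"tz":0.0015,"rx":0.0,"ry":0.0,"rz":1.6,"claw":0.05},{"tx":0.001,"ty":0.0,"tz":0.0017,"rx":0.0,"ry":0.0,"rz":3.2,"claw":0.05},{"tx":0.001,"ty":0.0,"tz":0.0019,"rx":0.0,"ry":0.0,"rz":4.8,"claw":0.05},{"tx":0.001,"ty":0.0,"tz":0.0021,"rx":0.0,"ry":0.0,"rz":6.4,"claw":0.05},{"tx":0.001,"ty":0.0,"tz":0.0023,"rx":0.0,"ry":0.0,"rz":8.0,"claw":0.05},{"tx":0.001,"ty":0.0,"tz":0.0025,"rx":0.0,"ry":0.0,"rz":9.6,"claw":0.05},{"tx":0.001,"ty":0.0,"tz":0.0026,"rx":0.0,"ry":0.0,"rz":11.2,"claw":0.05},{"tx":0.001,"ty":0.0,"tz":0.0028,"rx":0.0,"ry":0.0,"rz":12.8,"claw":0.05},{"tx":0.001,"ty":0.0,"tz":0.003,"rx":0.0,"ry":0.0,"rz":14.4,"claw":0.05},{"tx":0.001,"ty":0.0,"tz":0.0032,"rx":0.0,"ry":0.0,"rz":16.0,"claw":0.05}]}}

```text
clock: 4.15
eef_pos: [614.1, 56.9, 78.5]
tool_rot: [3.142, -0.003, 0.337]
force: [1.9, 1.7, -1.6]
width: 58.0
```

```bash
python3 st.py
```

```text
4.15 [-0.12   0.771 -0.028  1.739  0.032  0.628 -1.401] [614.05  56.89  78.47] [ 3.1415 -0.0032  0.3366] [ 1.9  1.7 -1.6] [ 0.47 -0.28 -0.  ] 58.0
```

>>> {"name": "apply_moves", "arguments": {"increments": [{"tx":0.0,"ty":0.0,"tz":0.0002,"rx":0.0,"ry":0.0,"rz":1.6,"claw":0.05},{"tx":0.0,"ty":0.0,"tz":0.0004,"rx":0.0,"ry":0.0,"rz":3.2,"claw":0.05},{"tx":0.0,"ty":0.0,"tz":0.0005,"rx":0.0,"ry":0.0,"rz":4.8,"claw":0.05},{"tx":0.0,"ty":0.0,"tz":0.0007,"rx":0.0,"ry":0.0,"rz":6.4,"claw":0.05},{"tx":0.0,"ty":0.0,"tz":0.0009,"rx":0.0,"ry":0.0,"rz":8.0,"claw":0.05},{"tx":0.0,"ty":0.0,"tz":0.0011,"rx":0.0,"ry":0.0,"rz":9.6,"claw":0.05},{"tx":0.0,"ty":0.0,"tz":0.0012,"rx":0.0,"ry":0.0,"rz":11.2,"claw":0.05},{"tx":0.0,"ty":0.0,"tz":0.0014,"rx":0.0,"ry":0.0,"rz":12.8,"claw":0.05},{"tx":0.0,"ty":0.0,"tz":0.0016,"rx":0.0,"ry":0.0,"rz":14.4,"claw":0.05},{"tx":0.0,"ty":0.0,"tz":0.0018,"rx":0.0,"ry":0.0,"rz":16.0,"claw":0.05},{"tx":0.0,"ty":0.0,"tz":0.002,"rx":0.0,"ry":0.0,"rz":17.6,"claw":0.05},{"tx":0.0,"ty":0.0,"tz":0.0021,"rx":0.0,"ry":0.0,"rz":19.2,"claw":0.05}]}}

```text
clock: 5.35
eef_pos: [612.2, 58.2, 80.1]
tool_rot: [3.141, -0.002, 2.013]
force: [-2.3, 4.7, -3.1]
width: 58.3
```

>>> {"name": "apply_moves", "arguments": {"increments": [{"tx":0.0,"ty":0.0,"tz":0.0002,"rx":0.0,"ry":0.0,"rz":1.6,"claw":0.05},{"tx":0.0,"ty":0.0,"tz":0.0004,"rx":0.0,"ry":0.0,"rz":3.2,"claw":0.05},{"tx":0.0,"ty":0.0,"tz":0.0005,"rx":0.0,"ry":0.0,"rz":4.8,"claw":0.05},{"tx":0.0,"ty":0.0,"tz":0.0007,"rx":0.0,"ry":0.0,"rz":6.4,"claw":0.05},{"tx":0.0,"ty":0.0,"tz":0.0009,"rx":0.0,"ry":0.0,"rz":8.0,"claw":0.05},{"tx":0.0,"ty":0.0,"tz":0.0011,"rx":0.0,"ry":0.0,"rz":9.6,"claw":0.05},{"tx":0.0,"ty":0.0,"tz":0.0012,"rx":0.0,"ry":0.0,"rz":11.2,"claw":0.05},{"tx":0.0,"ty":0.0,"tz":0.0014,"rx":0.0,"ry":0.0,"rz":12.8,"claw":0.05},{"tx":0.0,"ty":0.0,"tz":0.0016,"rx":0.0,"ry":0.0,"rz":14.4,"claw":0.05},{"tx":0.0,"ty":0.0,"tz":0.0018,"rx":0.0,"ry":0.0,"rz":16.0,"claw":0.05}]}}

```text
clock: 6.35
eef_pos: [611.5, 56.7, 81.4]
tool_rot: [3.141, -0.002, -2.875]
force: [-3.6, 2.6, -1.0]
width: 58.3
```

```bash
python3 st.py
```

```text
6.35 [ 0.339  0.914 -0.834  1.726  0.841  0.903  0.977] [611.5   56.75  81.42] [ 3.1408e+00 -2.1000e-03 -2.8747e+00] [-3.6  2.6 -1. ] [ 0.64  0.71 -0.04] 58.3
```

>>> {"name": "apply_moves", "arguments": {"increments": [{"tx":0.0,"ty":0.0,"tz":0.0002,"rx":0.0,"ry":0.0,"rz":1.6,"claw":0.05},{"tx":0.0,"ty":0.0,"tz":0.0004,"rx":0.0,"ry":0.0,"rz":3.2,"claw":0.05},{"tx":0.0,"ty":0.0,"tz":0.0005,"rx":0.0,"ry":0.0,"rz":4.8,"claw":0.05},{"tx":0.0,"ty":0.0,"tz":0.0007,"rx":0.0,"ry":0.0,"rz":6.4,"claw":0.05},{"tx":0.0,"ty":0.0,"tz":0.0009,"rx":0.0,"ry":0.0,"rz":8.0,"claw":0.05}]}}

```text
clock: 6.85
eef_pos: [612.2, 55.7, 82.3]
tool_rot: [3.141, -0.002, -2.177]
force: [-1.5, 0.4, -1.3]
width: 58.5
```

```bash
python3 st.py
```

```text
6.85 [ 0.406  0.976 -0.982  1.723  0.958  1.003  1.589] [612.17  55.65  82.29] [ 3.1413e+00 -1.8000e-03 -2.1771e+00] [-1.5  0.4 -1.3] [ 0.23  0.42 -0.01] 58.5
```

>>> {"name": "apply_moves", "arguments": {"increments": [{"tx":0.0,"ty":0.0,"tz":0.0002,"rx":0.0,"ry":0.0,"rz":1.6,"claw":0.05},{"tx":0.0,"ty":0.0,"tz":0.0004,"rx":0.0,"ry":0.0,"rz":3.2,"claw":0.05},{"tx":0.0,"ty":0.0,"tz":0.0005,"rx":0.0,"ry":0.0,"rz":4.8,"claw":0.05},{"tx":0.0,"ty":0.0,"tz":0.0007,"rx":0.0,"ry":0.0,"rz":6.4,"claw":0.05},{"tx":0.0,"ty":0.0,"tz":0.0009,"rx":0.0,"ry":0.0,"rz":8.0,"claw":0.05},{"tx":0.0,"ty":0.0,"tz":0.0009,"rx":0.0,"ry":0.0,"rz":8.0,"claw":0.085},{"tx":0.0,"ty":0.0,"tz":0.0009,"rx":0.0,"ry":0.0,"rz":8.0,"claw":0.085},{"tx":0.0,"ty":0.0,"tz":0.0009,"rx":0.0,"ry":0.0,"rz":8.0,"claw":0.085},{"tx":0.0,"ty":0.0,"tz":0.0009,"rx":0.0,"ry":0.0,"rz":8.0,"claw":0.085},{"tx":0.0,"ty":0.0,"tz":0.0009,"rx":0.0,"ry":0.0,"rz":8.0,"claw":0.085}]}}

```text
clock: 7.85
eef_pos: [613.0, 55.9, 83.4]
tool_rot: [-3.141, -0.0, -1.485]
force: [-0.1, 0.2, -0.4]
width: 85.1
```

```bash
python3 st.py
```

```text
7.85 [ 0.456  1.041 -1.112  1.72   1.051  1.101  2.216] [613.01  55.93  83.41] [-3.1413e+00 -5.0000e-04 -1.4853e+00] [-0.1  0.2 -0.4] [ 0.03  0.05 -0.03] 85.1
```

>>> {"name": "apply_moves", "arguments": {"increments": [{"tx":0.0,"ty":0.0,"tz":0.0,"rx":0.0,"ry":0.0,"rz":-1.7,"claw":0.085},{"tx":0.0,"ty":0.0,"tz":0.0,"rx":0.0,"ry":0.0,"rz":-3.4,"claw":0.085},{"tx":0.0,"ty":0.0,"tz":0.0,"rx":0.0,"ry":0.0,"rz":-5.1,"claw":0.085},{"tx":0.0,"ty":0.0,"tz":0.0,"rx":0.0,"ry":0.0,"rz":-6.8,"claw":0.085},{"tx":0.0,"ty":0.0,"tz":0.0,"rx":0.0,"ry":0.0,"rz":-8.5,"claw":0.085},{"tx":0.0,"ty":0.0,"tz":0.0,"rx":0.0,"ry":0.0,"rz":-10.2,"claw":0.085},{"tx":0.0,"ty":0.0,"tz":0.0,"rx":0.0,"ry":0.0,"rz":-11.9,"claw":0.085},{"tx":0.0,"ty":0.0,"tz":0.0,"rx":0.0,"ry":0.0,"rz":-13.6,"claw":0.085},{"tx":0.0,"ty":0.0,"tz":0.0,"rx":0.0,"ry":0.0,"rz":-15.3,"claw":0.085},{"tx":0.0,"ty":0.0,"tz":0.0,"rx":0.0,"ry":0.0,"rz":-17.0,"claw":0.085},{"tx":0.0,"ty":0.0,"tz":0.0,"rx":0.0,"ry":0.0,"rz":-18.7,"claw":0.085},{"tx":0.0,"ty":0.0,"tz":0.0,"rx":0.0,"ry":0.0,"rz":-20.4,"claw":0.085}]}}

```text
clock: 9.05
eef_pos: [612.9, 56.1, 83.4]
tool_rot: [3.141, 0.0, 3.012]
force: [0.3, -0.9, 0.1]
width: 85.0
```

>>> {"name": "apply_moves", "arguments": {"increments": [{"tx":0.0,"ty":0.0,"tz":0.0,"rx":0.0,"ry":0.0,"rz":-1.7,"claw":0.085},{"tx":0.0,"ty":0.0,"tz":0.0,"rx":0.0,"ry":0.0,"rz":-3.4,"claw":0.085},{"tx":0.0,"ty":0.0,"tz":0.0,"rx":0.0,"ry":0.0,"rz":-5.1,"claw":0.085},{"tx":0.0,"ty":0.0,"tz":0.0,"rx":0.0,"ry":0.0,"rz":-6.8,"claw":0.085},{"tx":0.0,"ty":0.0,"tz":0.0,"rx":0.0,"ry":0.0,"rz":-8.5,"claw":0.085},{"tx":0.0,"ty":0.0,"tz":0.0,"rx":0.0,"ry":0.0,"rz":-10.2,"claw":0.085},{"tx":0.0,"ty":0.0,"tz":0.0,"rx":0.0,"ry":0.0,"rz":-11.9,"claw":0.085},{"tx":0.0,"ty":0.0,"tz":0.0,"rx":0.0,"ry":0.0,"rz":-13.6,"claw":0.085},{"tx":0.0,"ty":0.0,"tz":0.0,"rx":0.0,"ry":0.0,"rz":-15.3,"claw":0.085},{"tx":0.0,"ty":0.0,"tz":0.0,"rx":0.0,"ry":0.0,"rz":-17.0,"claw":0.085},{"tx":0.0,"ty":0.0,"tz":0.0,"rx":0.0,"ry":0.0,"rz":-18.7,"claw":0.085},{"tx":0.0,"ty":0.0,"tz":0.0,"rx":0.0,"ry":0.0,"rz":-20.4,"claw":0.085}]}}

```text
clock: 10.25
eef_pos: [612.9, 56.4, 83.4]
tool_rot: [3.142, -0.0, 1.232]
force: [0.1, -0.1, 0.1]
width: 84.9
```

>>> {"name": "apply_moves", "arguments": {"increments": [{"tx":0.0,"ty":0.0,"tz":0.0,"rx":0.0,"ry":0.0,"rz":-1.7,"claw":0.085},{"tx":0.0,"ty":0.0,"tz":0.0,"rx":0.0,"ry":0.0,"rz":-3.4,"claw":0.085},{"tx":0.0,"ty":0.0,"tz":0.0,"rx":0.0,"ry":0.0,"rz":-5.1,"claw":0.085},{"tx":0.0,"ty":0.0,"tz":0.0,"rx":0.0,"ry":0.0,"rz":-6.8,"claw":0.085},{"tx":0.0,"ty":0.0,"tz":0.0,"rx":0.0,"ry":0.0,"rz":-8.5,"claw":0.085},{"tx":0.0,"ty":0.0,"tz":0.0,"rx":0.0,"ry":0.0,"rz":-10.2,"claw":0.085},{"tx":0.0,"ty":0.0,"tz":0.0,"rx":0.0,"ry":0.0,"rz":-10.2,"claw":0.05},{"tx":0.0,"ty":0.0,"tz":0.0,"rx":0.0,"ry":0.0,"rz":-10.2,"claw":0.05},{"tx":0.0,"ty":0.0,"tz":0.0,"rx":0.0,"ry":0.0,"rz":-10.2,"claw":0.05},{"tx":0.0,"ty":0.0,"tz":0.0,"rx":0.0,"ry":0.0,"rz":-10.2,"claw":0.05},{"tx":0.0,"ty":0.0,"tz":0.0,"rx":0.0,"ry":0.0,"rz":-10.2,"claw":0.05}]}}

```text
clock: 11.35
eef_pos: [613.0, 56.4, 83.6]
tool_rot: [-3.141, -0.001, 0.349]
force: [-1.4, 1.4, 5.6]
width: 58.2
```

```bash
python3 st.py
```

```text
11.35 [-0.101  0.764 -0.059  1.737  0.067  0.642 -1.419] [612.97  56.39  83.58] [-3.141e+00 -6.000e-04  3.489e-01] [-1.4  1.4  5.6] [ 0.31  0.34 -0.01] 58.2
```

>>> {"name": "apply_moves", "arguments": {"increments": [{"tx":0.0,"ty":0.0,"tz":0.001,"rx":0.0,"ry":0.0,"rz":1.6,"claw":0.05},{"tx":0.0,"ty":0.0,"tz":0.0013,"rx":0.0,"ry":0.0,"rz":3.2,"claw":0.05},{"tx":0.0,"ty":0.0,"tz":0.0015,"rx":0.0,"ry":0.0,"rz":4.8,"claw":0.05},{"tx":0.0,"ty":0.0,"tz":0.0017,"rx":0.0,"ry":0.0,"rz":6.4,"claw":0.05},{"tx":0.0,"ty":0.0,"tz":0.0019,"rx":0.0,"ry":0.0,"rz":8.0,"claw":0.05},{"tx":0.0,"ty":0.0,"tz":0.0021,"rx":0.0,"ry":0.0,"rz":9.6,"claw":0.05},{"tx":0.0,"ty":0.0,"tz":0.0022,"rx":0.0,"ry":0.0,"rz":11.2,"claw":0.05},{"tx":0.0,"ty":0.0,"tz":0.0024,"rx":0.0,"ry":0.0,"rz":12.8,"claw":0.05},{"tx":0.0,"ty":0.0,"tz":0.0026,"rx":0.0,"ry":0.0,"rz":14.4,"claw":0.05},{"tx":0.0,"ty":0.0,"tz":0.0028,"rx":0.0,"ry":0.0,"rz":16.0,"claw":0.05},{"tx":0.0,"ty":0.0,"tz":0.003,"rx":0.0,"ry":0.0,"rz":17.6,"claw":0.05},{"tx":0.0,"ty":0.0,"tz":0.0031,"rx":0.0,"ry":0.0,"rz":19.2,"claw":0.05}]}}

```text
clock: 12.55
eef_pos: [613.0, 56.2, 86.0]
tool_rot: [3.141, -0.001, 2.03]
force: [-0.5, 0.2, 0.6]
width: 58.2
```

>>> {"name": "apply_moves", "arguments": {"increments": [{"tx":0.0,"ty":0.0,"tz":0.0002,"rx":0.0,"ry":0.0,"rz":1.6,"claw":0.05},{"tx":0.0,"ty":0.0,"tz":0.0004,"rx":0.0,"ry":0.0,"rz":3.2,"claw":0.05},{"tx":0.0,"ty":0.0,"tz":0.0005,"rx":0.0,"ry":0.0,"rz":4.8,"claw":0.05},{"tx":0.0,"ty":0.0,"tz":0.0007,"rx":0.0,"ry":0.0,"rz":6.4,"claw":0.05},{"tx":0.0,"ty":0.0,"tz":0.0009,"rx":0.0,"ry":0.0,"rz":8.0,"claw":0.05},{"tx":0.0,"ty":0.0,"tz":0.0011,"rx":0.0,"ry":0.0,"rz":9.6,"claw":0.05},{"tx":0.0,"ty":0.0,"tz":0.0012,"rx":0.0,"ry":0.0,"rz":11.2,"claw":0.05},{"tx":0.0,"ty":0.0,"tz":0.0014,"rx":0.0,"ry":0.0,"rz":12.8,"claw":0.05},{"tx":0.0,"ty":0.0,"tz":0.0016,"rx":0.0,"ry":0.0,"rz":14.4,"claw":0.05},{"tx":0.0,"ty":0.0,"tz":0.0018,"rx":0.0,"ry":0.0,"rz":16.0,"claw":0.05},{"tx":0.0,"ty":0.0,"tz":0.002,"rx":0.0,"ry":0.0,"rz":17.6,"claw":0.05},{"tx":0.0,"ty":0.0,"tz":0.0021,"rx":0.0,"ry":0.0,"rz":19.2,"claw":0.05}]}}

```text
clock: 13.75
eef_pos: [612.9, 56.7, 88.2]
tool_rot: [3.14, 0.001, -2.578]
force: [-0.2, 2.7, 0.8]
width: 58.0
```

>>> {"name": "apply_moves", "arguments": {"increments": [{"tx":0.0,"ty":0.0,"tz":0.0002,"rx":0.0,"ry":0.0,"rz":1.6,"claw":0.05},{"tx":0.0,"ty":0.0,"tz":0.0004,"rx":0.0,"ry":0.0,"rz":3.2,"claw":0.05},{"tx":0.0,"ty":0.0,"tz":0.0005,"rx":0.0,"ry":0.0,"rz":4.8,"claw":0.05},{"tx":0.0,"ty":0.0,"tz":0.0007,"rx":0.0,"ry":0.0,"rz":6.4,"claw":0.05},{"tx":0.0,"ty":0.0,"tz":0.0009,"rx":0.0,"ry":0.0,"rz":8.0,"claw":0.05},{"tx":0.0,"ty":0.0,"tz":0.0011,"rx":0.0,"ry":0.0,"rz":9.6,"claw":0.05},{"tx":0.0,"ty":0.0,"tz":0.0012,"rx":0.0,"ry":0.0,"rz":11.2,"claw":0.05}]}}

```text
clock: 14.45
eef_pos: [612.3, 56.5, 89.3]
tool_rot: [3.14, 0.001, -1.601]
force: [-2.2, 1.5, 1.8]
width: 58.0
```

```bash
python3 st.py
```

```text
14.45 [ 0.458  1.033 -1.117  1.718  1.039  1.106  2.108] [612.26  56.48  89.28] [ 3.1403e+00  1.4000e-03 -1.6006e+00] [-2.2  1.5  1.8] [ 0.31  0.47 -0.05] 58.0
```

>>> {"name": "apply_moves", "arguments": {"increments": [{"tx":0.0,"ty":0.0,"tz":0.0015,"rx":0.0,"ry":0.0,"rz":0.8,"claw":0.05},{"tx":0.0,"ty":0.0,"tz":0.003,"rx":0.0,"ry":0.0,"rz":1.6,"claw":0.05},{"tx":0.0,"ty":0.0,"tz":0.005,"rx":0.0,"ry":0.0,"rz":1.6,"claw":0.05}]}}

```text
clock: 14.75
eef_pos: [612.3, 56.0, 93.6]
tool_rot: [3.14, 0.001, -1.467]
force: [-0.7, 0.9, -3.0]
width: 58.2
```

>>> {"name": "apply_moves", "arguments": {"increments": [{"tx":0.0,"ty":0.0,"tz":0.01,"rx":0.0,"ry":0.0,"rz":0.0,"claw":0.05},{"tx":0.0,"ty":0.0,"tz":0.025,"rx":0.0,"ry":0.0,"rz":0.0,"claw":0.05},{"tx":0.0,"ty":0.0,"tz":0.045,"rx":0.0,"ry":0.0,"rz":0.0,"claw":0.05},{"tx":0.0,"ty":0.0,"tz":0.06,"rx":0.0,"ry":0.0,"rz":0.0,"claw":0.05},{"tx":0.0,"ty":0.0,"tz":0.06,"rx":0.0,"ry":0.0,"rz":0.0,"claw":0.05}]}}

```text
clock: 15.25
eef_pos: [614.5, 56.6, 158.0]
tool_rot: [-3.136, -0.0, -1.468]
force: [-0.8, 0.6, -1.0]
width: 58.0
```

```bash
python3 st.py
python3 - <<'E'
from h import *
im=get_image("scene"); im=np.ascontiguousarray(im[:,:,::-1]); cv2.imwrite("pics/s2.png",cv2.resize(im[130:370,130:450],None,fx=2.4,fy=2.4))
E
```

```text
15.25 [ 0.481  0.951 -1.178  1.672  0.947  1.189  2.303] [614.51  56.59 157.97] [-3.1364e+00 -1.0000e-04 -1.4679e+00] [-0.8  0.6 -1. ] [ 0.08 -0.08  0.02] 58.0
```

View pics/s2.png

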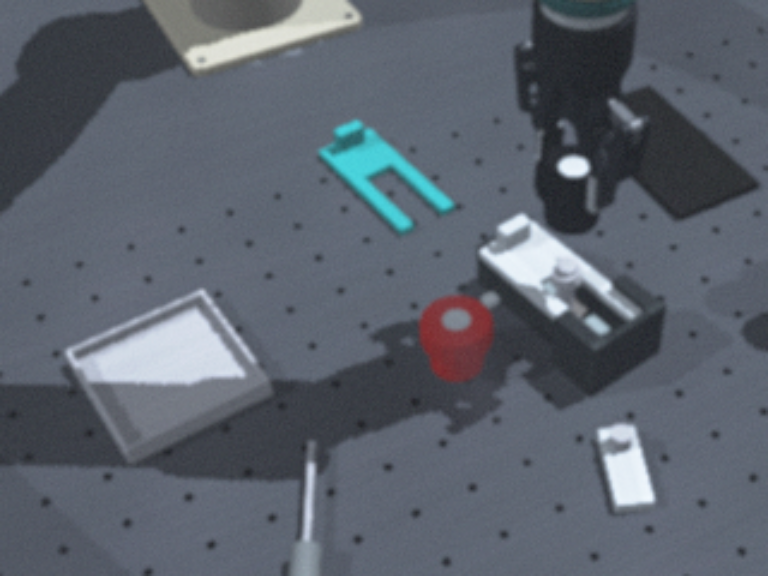

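The cap is lifted free in the gripper, at (570,190) in the crop. The lid is still closed on the case with the stud exposed at (567,270). The red cap and the tools are undisturbed. Next I carry the cap to the tray.

>>> {"name": "apply_moves", "arguments": {"increments": [{"tx":-0.011,"ty":-0.033,"tz":0.0,"rx":0.0,"ry":0.0,"rz":-1.2,"claw":0.05},{"tx":-0.022,"ty":-0.066,"tz":0.0,"rx":0.0,"ry":0.0,"rz":-2.4,"claw":0.05},{"tx":-0.032,"ty":-0.099,"tz":0.0,"rx":0.0,"ry":0.0,"rz":-3.6,"claw":0.05},{"tx":-0.043,"ty":-0.132,"tz":0.0,"rx":0.0,"ry":0.0,"rz":-4.8,"claw":0.05},{"tx":-0.054,"ty":-0.165,"tz":0.0,"rx":0.0,"ry":0.0,"rz":-6.0,"claw":0.05},{"tx":-0.064,"ty":-0.198,"tz":0.0,"rx":0.0,"ry":0.0,"rz":-7.2,"claw":0.05},{"tx":-0.075,"ty":-0.231,"tz":0.0,"rx":0.0,"ry":0.0,"rz":-8.4,"claw":0.05},{"tx":-0.086,"ty":-0.264,"tz":0.0,"rx":0.0,"ry":0.0,"rz":-9.6,"claw":0.05},{"tx":-0.096,"ty":-0.297,"tz":0.0,"rx":0.0,"ry":0.0,"rz":-10.8,"claw":0.05},{"tx":-0.107,"ty":-0.329,"tz":0.0,"rx":0.0,"ry":0.0,"rz":-12.0,"claw":0.05},{"tx":-0.107,"ty":-0.329,"tz":-0.015,"rx":0.0,"ry":0.0,"rz":-12.0,"claw":0.05},{"tx":-0.107,"ty":-0.329,"tz":-0.03,"rx":0.0,"ry":0.0,"rz":-12.0,"claw":0.05}]}}

```text
clock: 16.5
eef_pos: [505.1, -274.0, 123.5]
tool_rot: [3.141, -0.001, -2.516]
force: [-0.6, -0.1, -2.1]
width: 58.2
```

>>> {"name": "apply_moves", "arguments": {"increments": [{"tx":0.0,"ty":0.0,"tz":-0.03,"rx":0.0,"ry":0.0,"rz":0.0,"claw":0.05},{"tx":0.0,"ty":0.0,"tz":-0.06,"rx":0.0,"ry":0.0,"rz":0.0,"claw":0.05},{"tx":0.0,"ty":0.0,"tz":-0.075,"rx":0.0,"ry":0.0,"rz":0.0,"claw":0.05},{"tx":0.0,"ty":0.0,"tz":-0.075,"rx":0.0,"ry":0.0,"rz":0.0,"claw":0.05}]}}

```text
clock: 16.9
eef_pos: [504.5, -271.1, 47.1]
tool_rot: [3.137, -0.002, -2.512]
force: [0.3, 0.2, -1.6]
width: 58.3
```

```bash
python3 st.py
```

```text
16.9 [ 0.968  0.957 -0.888  1.854  0.993  0.858  1.763] [ 504.49 -271.09   47.09] [ 3.1369e+00 -1.9000e-03 -2.5117e+00] [ 0.3  0.2 -1.6] [-0.04  0.01  0.  ] 58.3
```

Roughly 14 mm remain (contact expected at TCP about 33). I lower slowly until it touches.

>>> {"name": "apply_moves", "arguments": {"increments": [{"tx":0.0,"ty":0.0,"tz":-0.005,"rx":0.0,"ry":0.0,"rz":0.0,"claw":0.05},{"tx":0.0,"ty":0.0,"tz":-0.01,"rx":0.0,"ry":0.0,"rz":0.0,"claw":0.05},{"tx":0.0,"ty":0.0,"tz":-0.012,"rx":0.0,"ry":0.0,"rz":0.0,"claw":0.05},{"tx":0.0,"ty":0.0,"tz":-0.012,"rx":0.0,"ry":0.0,"rz":0.0,"claw":0.05}]}}

```text
clock: 17.3
eef_pos: [506.0, -273.2, 37.9]
tool_rot: [-3.141, 0.0, -2.514]
force: [-0.6, 0.3, -1.3]
width: 58.4
```

>>> {"name": "apply_moves", "arguments": {"increments": [{"tx":0.0,"ty":0.0,"tz":-0.001,"rx":0.0,"ry":0.0,"rz":0.0,"claw":0.05},{"tx":0.0,"ty":0.0,"tz":-0.002,"rx":0.0,"ry":0.0,"rz":0.0,"claw":0.05},{"tx":0.0,"ty":0.0,"tz":-0.002,"rx":0.0,"ry":0.0,"rz":0.0,"claw":0.05}]}}

```text
clock: 17.6
eef_pos: [505.9, -273.1, 35.7]
tool_rot: [-3.141, -0.0, -2.514]
force: [0.3, 0.4, -1.4]
width: 58.2
```

>>> {"name": "apply_moves", "arguments": {"increments": [{"tx":0.0,"ty":0.0,"tz":-0.001,"rx":0.0,"ry":0.0,"rz":0.0,"claw":0.05},{"tx":0.0,"ty":0.0,"tz":-0.002,"rx":0.0,"ry":0.0,"rz":0.0,"claw":0.05},{"tx":0.0,"ty":0.0,"tz":-0.003,"rx":0.0,"ry":0.0,"rz":0.0,"claw":0.05},{"tx":0.0,"ty":0.0,"tz":-0.003,"rx":0.0,"ry":0.0,"rz":0.0,"claw":0.05}]}}

```text
clock: 18.0
eef_pos: [506.2, -272.8, 33.4]
tool_rot: [-3.141, 0.0, -2.514]
force: [-1.0, 0.4, 5.0]
width: 58.1
```

>>> {"name": "apply_moves", "arguments": {"increments": [{"tx":0.0,"ty":0.0,"tz":0.0,"rx":0.0,"ry":0.0,"rz":0.0,"claw":0.085},{"tx":0.0,"ty":0.0,"tz":0.0,"rx":0.0,"ry":0.0,"rz":0.0,"claw":0.085},{"tx":0.0,"ty":0.0,"tz":0.0,"rx":0.0,"ry":0.0,"rz":0.0,"claw":0.085},{"tx":0.0,"ty":0.0,"tz":0.0,"rx":0.0,"ry":0.0,"rz":0.0,"claw":0.085},{"tx":0.0,"ty":0.0,"tz":0.0,"rx":0.0,"ry":0.0,"rz":0.0,"claw":0.085},{"tx":0.0,"ty":0.0,"tz":0.01,"rx":0.0,"ry":0.0,"rz":0.0,"claw":0.085},{"tx":0.0,"ty":0.0,"tz":0.03,"rx":0.0,"ry":0.0,"rz":0.0,"claw":0.085},{"tx":0.0,"ty":0.0,"tz":0.06,"rx":0.0,"ry":0.0,"rz":0.0,"claw":0.085},{"tx":0.0,"ty":0.0,"tz":0.1,"rx":0.0,"ry":0.0,"rz":0.0,"claw":0.085},{"tx":0.0,"ty":0.0,"tz":0.14,"rx":0.0,"ry":0.0,"rz":0.0,"claw":0.085}]}}

```text
clock: 19.0
eef_pos: [505.6, -272.6, 174.4]
tool_rot: [3.141, 0.0, -2.514]
force: [-0.1, -1.1, 0.3]
width: 85.1
```

>>> {"name": "apply_moves", "arguments": {"increments": [{"tx":0.005,"ty":0.035,"tz":0.01,"rx":0.0,"ry":0.0,"rz":-0.6,"claw":0.085},{"tx":0.01,"ty":0.07,"tz":0.02,"rx":0.0,"ry":0.0,"rz":-1.2,"claw":0.085},{"tx":0.015,"ty":0.11,"tz":0.03,"rx":0.0,"ry":0.0,"rz":-1.8,"claw":0.085},{"tx":0.02,"ty":0.15,"tz":0.03,"rx":0.0,"ry":0.0,"rz":-2.4,"claw":0.085},{"tx":0.025,"ty":0.19,"tz":0.03,"rx":0.0,"ry":0.0,"rz":-3.0,"claw":0.085},{"tx":0.03,"ty":0.23,"tz":0.03,"rx":0.0,"ry":0.0,"rz":-3.6,"claw":0.085},{"tx":0.035,"ty":0.27,"tz":0.03,"rx":0.0,"ry":0.0,"rz":-4.3,"claw":0.085},{"tx":0.039,"ty":0.3,"tz":0.03,"rx":0.0,"ry":0.0,"rz":-5.0,"claw":0.085},{"tx":0.039,"ty":0.315,"tz":0.03,"rx":0.0,"ry":0.0,"rz":-5.0,"claw":0.085},{"tx":0.039,"ty":0.315,"tz":0.03,"rx":0.0,"ry":0.0,"rz":-5.0,"claw":0.085},{"tx":0.039,"ty":0.315,"tz":0.03,"rx":0.0,"ry":0.0,"rz":-5.0,"claw":0.085}]}}

```text
clock: 20.1
eef_pos: [544.7, 40.3, 202.5]
tool_rot: [-3.14, -0.001, -2.951]
force: [0.4, -0.7, -0.3]
width: 85.1
```

```bash
python3 st.py
python3 - <<'E'
from h import *
c=calibration("wrist"); im=get_image("wrist")[:,:,::-1]; np.save("w2c.npy",np.r_[c["origin"],c["attitude"]])
t=get_image("top")[:,:,::-1][235:335,400:505]
o=np.zeros((480,800,3),np.uint8); o[:,:640]=im; o[:150,640:797]=cv2.resize(t,(157,150)); cv2.imwrite("pics/w2.png",o)
print(proj(c,[545.5,41.5,70]))
E
```

```text
20.1 [ 0.448  0.67  -0.921  1.825  0.641  0.978  1.013] [544.66  40.3  202.49] [-3.1400e+00 -1.0000e-03 -2.9506e+00] [ 0.4 -0.7 -0.3] [0.   0.01 0.08] 85.1
[319.20422667 235.34970362]
```

View pics/w2.png

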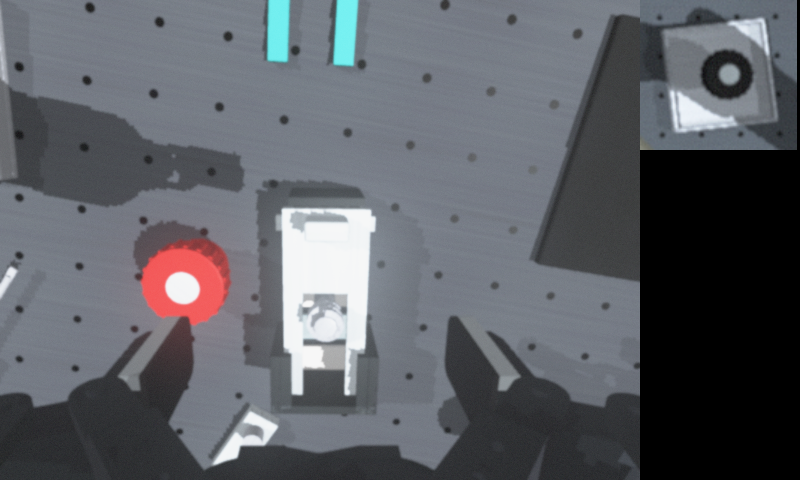

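The wrist view shows the tab top at about (327,231), the stud top at (325,320), and the lid's front edge at row 210, spanning 283–368. The lid is aligned with the image columns. The inset shows the cap standing upright in the tray at (727,74).

Run:
```python
from h import *
c=calibration("wrist");w=np.load("w2c.npy");c["origin"]=w[:3];c["attitude"]=w[3:]
t=onz(c,327,231,70);s=onz(c,325,320,70.5);print(t,s,t-s,np.linalg.norm((t-s)[:2]))
f=onz(c,283,210,48);g=onz(c,368,210,48);print(f,g,np.arctan2((f-g)[0],-(f-g)[1]))
```

```text
[541.62431011  45.96603447  70.        ] [604.52049977  57.04739367  70.5       ] [-62.89618966 -11.08135919  -0.5       ] 63.864913648934646
[538.03415624  14.24511608  48.        ] [526.72796932  72.64462218  48.        ] 0.19123491048176752
```

>>> {"name": "apply_moves", "arguments": {"increments": [{"tx":0.0,"ty":0.002,"tz":-0.04,"rx":0.0,"ry":0.0,"rz":0.0,"claw":0.07},{"tx":0.0,"ty":0.002,"tz":-0.08,"rx":0.0,"ry":0.0,"rz":0.0,"claw":0.07},{"tx":0.0,"ty":0.002,"tz":-0.115,"rx":0.0,"ry":0.0,"rz":0.0,"claw":0.07},{"tx":0.0,"ty":0.002,"tz":-0.135,"rx":0.0,"ry":0.0,"rz":0.0,"claw":0.07},{"tx":0.0,"ty":0.002,"tz":-0.145,"rx":0.0,"ry":0.0,"rz":0.0,"claw":0.07},{"tx":0.0,"ty":0.002,"tz":-0.145,"rx":0.0,"ry":0.0,"rz":0.0,"claw":0.07},{"tx":0.0,"ty":0.002,"tz":-0.145,"rx":0.0,"ry":0.0,"rz":0.0,"claw":0.07}]}}

```text
clock: 20.9
eef_pos: [545.6, 43.6, 58.4]
tool_rot: [3.142, 0.001, -2.952]
force: [0.4, 0.2, 0.8]
width: 69.8
```

>>> {"name": "apply_moves", "arguments": {"increments": [{"tx":0.0,"ty":0.0,"tz":-0.003,"rx":0.0,"ry":0.0,"rz":0.0,"claw":0.07},{"tx":0.0,"ty":0.0,"tz":-0.006,"rx":0.0,"ry":0.0,"rz":0.0,"claw":0.07},{"tx":0.0,"ty":0.0,"tz":-0.006,"rx":0.0,"ry":0.0,"rz":0.0,"claw":0.05},{"tx":0.0,"ty":0.0,"tz":-0.006,"rx":0.0,"ry":0.0,"rz":0.0,"claw":0.02},{"tx":0.0,"ty":0.0,"tz":-0.006,"rx":0.0,"ry":0.0,"rz":0.0,"claw":0.02},{"tx":0.0,"ty":0.0,"tz":-0.006,"rx":0.0,"ry":0.0,"rz":0.0,"claw":0.02},{"tx":0.0,"ty":0.0,"tz":-0.006,"rx":0.0,"ry":0.0,"rz":0.0,"claw":0.02},{"tx":0.0,"ty":0.0,"tz":-0.006,"rx":0.0,"ry":0.0,"rz":0.0,"claw":0.02},{"tx":0.0,"ty":0.0,"tz":-0.006,"rx":0.0,"ry":0.0,"rz":0.0,"claw":0.02}]}}

```text
clock: 21.8
eef_pos: [545.1, 44.2, 52.1]
tool_rot: [-3.141, 0.001, -2.951]
force: [-0.4, -0.2, 5.7]
width: 28.5
```

```bash
python3 st.py
```

```text
21.8 [ 0.321  0.861 -0.727  1.932  0.889  0.707  0.805] [545.1   44.16  52.12] [-3.1414e+00  6.0000e-04 -2.9505e+00] [-0.4 -0.2  5.7] [-0.01  0.22 -0.04] 28.5
```

>>> {"name": "apply_moves", "arguments": {"increments": [{"tx":0.0,"ty":0.0,"tz":0.004,"rx":0.0,"ry":0.0,"rz":0.0,"claw":0.02},{"tx":0.0,"ty":0.0,"tz":0.008,"rx":0.0,"ry":0.0,"rz":0.0,"claw":0.02},{"tx":0.0,"ty":0.0,"tz":0.0125,"rx":0.0,"ry":0.0,"rz":0.0,"claw":0.02},{"tx":0.0,"ty":0.0,"tz":0.0125,"rx":0.0,"ry":0.0,"rz":0.0,"claw":0.02},{"tx":0.0,"ty":0.0,"tz":0.0125,"rx":0.0,"ry":0.0,"rz":0.0,"claw":0.02}]}}

```text
clock: 22.3
eef_pos: [545.1, 43.8, 63.9]
tool_rot: [3.141, 0.0, -2.951]
force: [2.6, 0.4, -5.5]
width: 28.6
```

```bash
python3 st.py
```

```text
22.3 [ 0.333  0.845 -0.745  1.927  0.867  0.728  0.823] [545.06  43.82  63.91] [ 3.1415e+00  1.0000e-04 -2.9510e+00] [ 2.6  0.4 -5.5] [-0.04 -0.12 -0.03] 28.6
```

>>> {"name": "apply_moves", "arguments": {"increments": [{"tx":-0.004,"ty":-0.0008,"tz":0.0,"rx":0.0,"ry":0.0,"rz":0.0,"claw":0.02},{"tx":-0.01,"ty":-0.0019,"tz":0.0,"rx":0.0,"ry":0.0,"rz":0.0,"claw":0.02},{"tx":-0.016,"ty":-0.0031,"tz":0.0,"rx":0.0,"ry":0.0,"rz":0.0,"claw":0.02},{"tx":-0.022,"ty":-0.0042,"tz":0.0,"rx":0.0,"ry":0.0,"rz":0.0,"claw":0.02}]}}

```text
clock: 22.7
eef_pos: [521.9, 39.7, 64.2]
tool_rot: [-3.141, -0.001, -2.95]
force: [1.2, -0.8, -4.1]
width: 28.4
```

```bash
python3 st.py
```

```text
22.7 [ 0.339  0.821 -0.737  1.99   0.885  0.689  0.79 ] [521.89  39.67  64.18] [-3.1414e+00 -6.0000e-04 -2.9503e+00] [ 1.2 -0.8 -4.1] [ 0.02 -0.   -0.01] 28.4
```

>>> {"name": "apply_moves", "arguments": {"increments": [{"tx":-0.006,"ty":-0.0012,"tz":0.0,"rx":0.0,"ry":0.0,"rz":0.0,"claw":0.02},{"tx":-0.012,"ty":-0.0023,"tz":0.0,"rx":0.0,"ry":0.0,"rz":0.0,"claw":0.02},{"tx":-0.018,"ty":-0.0035,"tz":0.0,"rx":0.0,"ry":0.0,"rz":0.0,"claw":0.02},{"tx":-0.024,"ty":-0.0046,"tz":0.0,"rx":0.0,"ry":0.0,"rz":0.0,"claw":0.02},{"tx":-0.025,"ty":-0.0048,"tz":0.0,"rx":0.0,"ry":0.0,"rz":0.0,"claw":0.02},{"tx":-0.025,"ty":-0.0048,"tz":-0.002,"rx":0.0,"ry":0.0,"rz":0.0,"claw":0.02},{"tx":-0.025,"ty":-0.0048,"tz":-0.004,"rx":0.0,"ry":0.0,"rz":0.0,"claw":0.02},{"tx":-0.025,"ty":-0.0048,"tz":-0.004,"rx":0.0,"ry":0.0,"rz":0.0,"claw":0.02}]}}

```text
clock: 23.5
eef_pos: [498.0, 35.0, 59.8]
tool_rot: [3.141, -0.0, -2.951]
force: [0.2, -0.2, -1.2]
width: 28.7
```

```bash
python3 st.py
```

```text
23.5 [ 0.338  0.803 -0.717  2.057  0.918  0.637  0.744] [498.03  35.05  59.82] [ 3.1414e+00 -2.0000e-04 -2.9508e+00] [ 0.2 -0.2 -1.2] [0.04 0.08 0.04] 28.7
```

>>> {"name": "apply_moves", "arguments": {"increments": [{"tx":0.0,"ty":0.0,"tz":-0.0005,"rx":0.0,"ry":0.0,"rz":0.0,"claw":0.02},{"tx":0.0,"ty":0.0,"tz":-0.001,"rx":0.0,"ry":0.0,"rz":0.0,"claw":0.02},{"tx":0.0,"ty":0.0,"tz":-0.001,"rx":0.0,"ry":0.0,"rz":0.0,"claw":0.07},{"tx":0.0,"ty":0.0,"tz":-0.001,"rx":0.0,"ry":0.0,"rz":0.0,"claw":0.07},{"tx":0.0,"ty":0.0,"tz":-0.001,"rx":0.0,"ry":0.0,"rz":0.0,"claw":0.07},{"tx":0.0,"ty":0.0,"tz":0.01,"rx":0.0,"ry":0.0,"rz":0.0,"claw":0.07},{"tx":0.0,"ty":0.0,"tz":0.04,"rx":0.0,"ry":0.0,"rz":0.0,"claw":0.085},{"tx":0.0,"ty":0.0,"tz":0.085,"rx":0.0,"ry":0.0,"rz":0.0,"claw":0.085},{"tx":0.02,"ty":0.0,"tz":0.125,"rx":0.0,"ry":0.0,"rz":0.0,"claw":0.085},{"tx":0.049,"ty":0.009,"tz":0.14,"rx":0.0,"ry":0.0,"rz":0.0,"claw":0.085},{"tx":0.049,"ty":0.009,"tz":0.14,"rx":0.0,"ry":0.0,"rz":0.0,"claw":0.085},{"tx":0.049,"ty":0.009,"tz":0.14,"rx":0.0,"ry":0.0,"rz":0.0,"claw":0.085}]}}

```text
clock: 24.7
eef_pos: [546.8, 44.2, 200.7]
tool_rot: [3.142, 0.0, -2.951]
force: [-0.5, -0.1, -1.2]
width: 84.9
```

```bash
python3 st.py
python3 - <<'E'
from h import *
c=calibration("wrist"); im=get_image("wrist")[:,:,::-1]; cv2.imwrite("pics/w3.png",im); print(list(c["origin"]),list(c["attitude"]))
E
```

```text
24.7 [ 0.439  0.674 -0.917  1.821  0.642  0.975  1.008] [546.82  44.17 200.75] [ 3.1415e+00  4.0000e-04 -2.9505e+00] [-0.5 -0.1 -1.2] [0.   0.05 0.  ] 84.9
[np.float64(475.9198213598348), np.float64(31.216298785395907), np.float64(342.78980002524594)] [np.float64(-0.2831707817749681), np.float64(-0.0006561634113964043), np.float64(1.7618813243729514)]
```

View pics/w3.png

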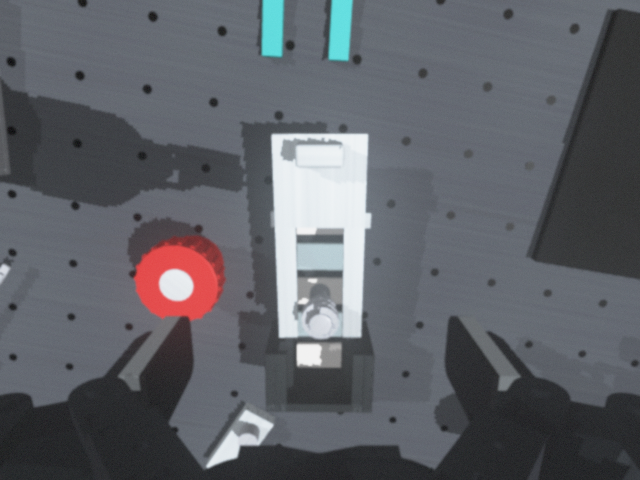

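The lid is drawn out: front edge at row 135, tab at (319,155), slot from row 230, rear at row 337. It lies straight on the case. Small light ears stick out beside the case at (272,220) and (369,220). Before the side grasp I check where they are.

Run:
```python
from h import *
S=calibration("scene");c=calibration("wrist");w=np.load("w2c.npy");c["origin"]=w[:3];c["attitude"]=w[3:]
T=calibration("top")
e=np.array([np.cos(.19),np.sin(.19)]);n=np.array([-e[1],e[0]]);o=np.array([613,56])-5*e
L=lambda p:((p[:2]-o)@e,(p[:2]-o)@n,p[2])
print("tri right ear",L(tri(S,(334,254),T,(230+297/4,175+333/4))), "w/wrist",L(tri(S,(334,254),c,(280,222))))
for z in(5,20,40,48):
  print(z,[np.round(L(onz(cc,*p,z)),1) for cc,p in((S,(334,254)),(c,(278,222)),(c,(373,222)))])
c.update(origin=np.array([475.92,31.216,342.79]),attitude=np.array([-.28317,-.000656,1.76188]))
for u,v,z in((320,135,57),(319,153,78),(320,337,49),(321,322,70.5)): print(np.round(L(onz(c,u,v,z)),1))
```

```text
tri right ear (np.float64(-55.91354837321009), np.float64(-35.890876184688025), np.float64(2.4759212300177396)) w/wrist (np.float64(-57.121466393667), np.float64(-33.996120831389774), np.float64(0.3455753111958181))
5 [array([-54. , -37.4,   5. ]), array([-57.9, -34.8,   5. ]), array([-58.,  42.,   5.])]
20 [array([-42.9, -46.9,  20. ]), array([-61.4, -33.3,  20. ]), array([-61.5,  40. ,  20. ])]
40 [array([-28.2, -59.5,  40. ]), array([-66. , -31.3,  40. ]), array([-66.1,  37.5,  40. ])]
48 [array([-22.3, -64.6,  48. ]), array([-67.9, -30.6,  48. ]), array([-68. ,  36.4,  48. ])]
[-124.7    2.6   57. ]
[-114.9    1.9   78. ]
[23.7  2.9 49. ]
[ 0.6  3.4 70.5]
```

The ears are lugs at bench level, about z 0–5, so they are clear of the fingers. I descend over the lid's middle, keeping the fingers beside it.

>>> {"name": "apply_moves", "arguments": {"increments": [{"tx":-0.0005,"ty":0.0,"tz":-0.04,"rx":0.0,"ry":0.0,"rz":0.0,"claw":0.085},{"tx":-0.0005,"ty":0.0,"tz":-0.08,"rx":0.0,"ry":0.0,"rz":0.0,"claw":0.085},{"tx":-0.0005,"ty":0.0,"tz":-0.115,"rx":0.0,"ry":0.0,"rz":0.0,"claw":0.085},{"tx":-0.0005,"ty":0.0,"tz":-0.135,"rx":0.0,"ry":0.0,"rz":0.0,"claw":0.085},{"tx":-0.0005,"ty":0.0,"tz":-0.148,"rx":0.0,"ry":0.0,"rz":0.0,"claw":0.085},{"tx":-0.0005,"ty":0.0,"tz":-0.155,"rx":0.0,"ry":0.0,"rz":0.0,"claw":0.085},{"tx":-0.0005,"ty":0.0,"tz":-0.162,"rx":0.0,"ry":0.0,"rz":0.0,"claw":0.085},{"tx":-0.0005,"ty":0.0,"tz":-0.162,"rx":0.0,"ry":0.0,"rz":0.0,"claw":0.085}]}}

```text
clock: 25.55
eef_pos: [546.3, 44.0, 38.0]
tool_rot: [-3.142, -0.0, -2.951]
force: [-1.1, -1.1, 0.4]
width: 84.9
```

>>> {"name": "apply_moves", "arguments": {"increments": [{"tx":0.0,"ty":0.0,"tz":0.0,"rx":0.0,"ry":0.0,"rz":0.0,"claw":0.07},{"tx":0.0,"ty":0.0,"tz":0.0,"rx":0.0,"ry":0.0,"rz":0.0,"claw":0.052},{"tx":0.0,"ty":0.0,"tz":0.0,"rx":0.0,"ry":0.0,"rz":0.0,"claw":0.052},{"tx":0.0,"ty":0.0,"tz":0.0,"rx":0.0,"ry":0.0,"rz":0.0,"claw":0.052},{"tx":0.0,"ty":0.0,"tz":0.0,"rx":0.0,"ry":0.0,"rz":0.0,"claw":0.052},{"tx":0.0,"ty":0.0,"tz":0.0,"rx":0.0,"ry":0.0,"rz":0.0,"claw":0.052}]}}

```text
clock: 26.15
eef_pos: [547.1, 44.2, 39.5]
tool_rot: [-3.141, 0.002, -2.951]
force: [-0.7, -0.2, 5.8]
width: 60.2
```

```bash
python3 st.py
```

```text
26.15 [ 0.309  0.879 -0.707  1.932  0.911  0.686  0.789] [547.07  44.16  39.46] [-3.1412e+00  1.9000e-03 -2.9508e+00] [-0.7 -0.2  5.8] [-0.02  0.19  0.03] 60.2
```

Gripped (60 mm, against a nominal 62). I lift straight up, levelling slightly on the way.

>>> {"name": "apply_moves", "arguments": {"increments": [{"tx":0.0,"ty":0.0,"tz":0.006,"rx":0.0,"ry":0.0,"rz":0.0,"claw":0.052},{"tx":0.0,"ty":0.0,"tz":0.015,"rx":0.0,"ry":0.0,"rz":0.0,"claw":0.052},{"tx":0.0,"ty":0.0,"tz":0.03,"rx":0.0,"ry":0.0,"rz":0.0,"claw":0.052},{"tx":0.0,"ty":0.0,"tz":0.05,"rx":0.06,"ry":-0.33,"rz":0.0,"claw":0.052},{"tx":0.0,"ty":0.0,"tz":0.075,"rx":0.12,"ry":-0.65,"rz":0.0,"claw":0.052},{"tx":0.0,"ty":0.0,"tz":0.09,"rx":0.12,"ry":-0.65,"rz":0.0,"claw":0.052},{"tx":0.0,"ty":0.0,"tz":0.09,"rx":0.12,"ry":-0.65,"rz":0.0,"claw":0.052},{"tx":0.0,"ty":0.0,"tz":0.09,"rx":0.12,"ry":-0.65,"rz":0.0,"claw":0.052}]}}

```text
clock: 26.95
eef_pos: [546.7, 43.7, 128.3]
tool_rot: [-3.141, 0.058, -2.951]
force: [-0.1, -0.0, -1.3]
width: 60.3
```

```bash
python3 st.py
python3 - <<'E'
from h import *
im=get_image("scene")[:,:,::-1]; cv2.imwrite("pics/s3.png",cv2.resize(im[100:340,230:550],None,fx=2.4,fy=2.4))
S=calibration("scene")
print([ (proj(S,p)).round(1) for p in ([458,268,8],)])
E
```

```text
26.95 [ 0.39   0.734 -0.818  1.941  0.801  0.757  0.87 ] [546.69  43.67 128.26] [-3.1408  0.0578 -2.9513] [-0.1 -0.  -1.3] [-0.04  0.05  0.05] 60.3
[array([405.4, 189.7])]
```

View pics/s3.png

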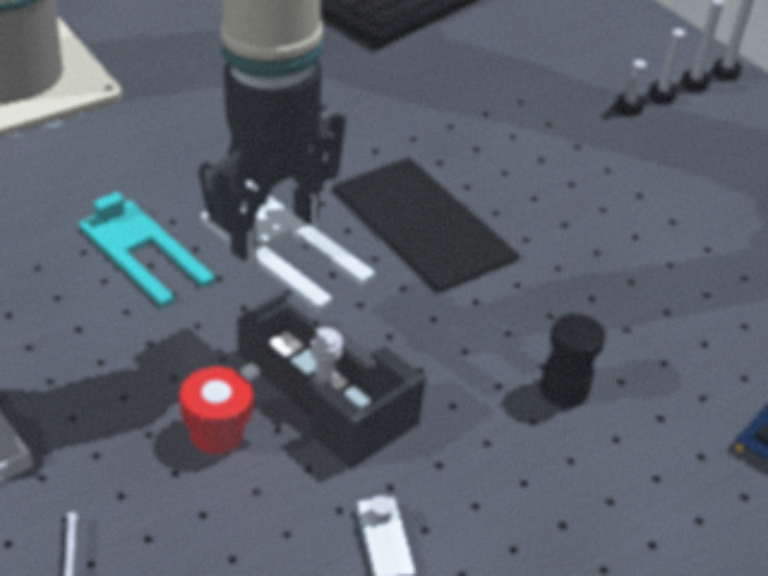

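The scene view shows the lid clear of the case and stud in the gripper, at crop (285,245), and roughly level. The pad is empty at crop (424,223), and the tube and clamp are unmoved. Next I carry the lid to the pad.

>>> {"name": "apply_moves", "arguments": {"increments": [{"tx":-0.008,"ty":0.02,"tz":0.0,"rx":0.0,"ry":0.0,"rz":-0.2,"claw":0.052},{"tx":-0.02,"ty":0.052,"tz":0.0,"rx":0.0,"ry":0.0,"rz":-0.5,"claw":0.052},{"tx":-0.033,"ty":0.085,"tz":0.0,"rx":0.0,"ry":0.0,"rz":-0.8,"claw":0.052},{"tx":-0.046,"ty":0.118,"tz":0.0,"rx":0.0,"ry":0.0,"rz":-1.1,"claw":0.052},{"tx":-0.059,"ty":0.15,"tz":0.0,"rx":0.0,"ry":0.0,"rz":-1.4,"claw":0.052},{"tx":-0.072,"ty":0.184,"tz":0.0,"rx":0.0,"ry":0.0,"rz":-1.7,"claw":0.052},{"tx":-0.082,"ty":0.21,"tz":0.0,"rx":0.0,"ry":0.0,"rz":-1.9,"claw":0.052},{"tx":-0.088,"ty":0.225,"tz":-0.01,"rx":0.0,"ry":0.0,"rz":-2.05,"claw":0.052},{"tx":-0.088,"ty":0.225,"tz":-0.04,"rx":0.0,"ry":0.0,"rz":-2.05,"claw":0.052},{"tx":-0.088,"ty":0.225,"tz":-0.07,"rx":0.0,"ry":0.0,"rz":-2.05,"claw":0.052},{"tx":-0.088,"ty":0.225,"tz":-0.095,"rx":0.0,"ry":0.0,"rz":-2.05,"claw":0.052},{"tx":-0.088,"ty":0.225,"tz":-0.1,"rx":0.0,"ry":0.0,"rz":-2.05,"claw":0.052}]}}

```text
clock: 28.2
eef_pos: [456.3, 267.6, 24.7]
tool_rot: [-3.137, 0.052, -3.129]
force: [-0.1, 0.0, -1.8]
width: 60.1
```

```bash
python3 st.py
```

```text
28.2 [-0.251  0.835 -0.544  2.031  0.982  0.522  0.05 ] [456.32 267.59  24.67] [-3.1372  0.0523 -3.1285] [-0.1  0.  -1.8] [-0.04  0.05 -0.02] 60.1
```

>>> {"name": "apply_moves", "arguments": {"increments": [{"tx":0.0,"ty":0.0,"tz":-0.006,"rx":0.0,"ry":0.0,"rz":0.0,"claw":0.052},{"tx":0.0,"ty":0.0,"tz":-0.012,"rx":0.0,"ry":0.0,"rz":0.0,"claw":0.052},{"tx":0.0,"ty":0.0,"tz":-0.015,"rx":0.0,"ry":0.0,"rz":0.0,"claw":0.052},{"tx":0.0,"ty":0.0,"tz":-0.015,"rx":0.0,"ry":0.0,"rz":0.0,"claw":0.052}]}}

```text
clock: 28.6
eef_pos: [458.7, 269.0, 13.4]
tool_rot: [-3.141, 0.058, -3.13]
force: [-0.7, 0.6, -2.2]
width: 60.0
```

>>> {"name": "apply_moves", "arguments": {"increments": [{"tx":0.0,"ty":0.0,"tz":-0.001,"rx":0.0,"ry":0.0,"rz":0.0,"claw":0.052},{"tx":0.0,"ty":0.0,"tz":-0.002,"rx":0.0,"ry":0.0,"rz":0.0,"claw":0.052},{"tx":0.0,"ty":0.0,"tz":-0.003,"rx":0.0,"ry":0.0,"rz":0.0,"claw":0.052},{"tx":0.0,"ty":0.0,"tz":-0.003,"rx":0.0,"ry":0.0,"rz":0.0,"claw":0.052}]}}

```text
clock: 29.0
eef_pos: [458.4, 269.0, 10.1]
tool_rot: [-3.141, 0.058, -3.13]
force: [0.2, 0.9, -1.6]
width: 59.9
```

>>> {"name": "apply_moves", "arguments": {"increments": [{"tx":0.0,"ty":0.0,"tz":-0.001,"rx":0.0,"ry":0.0,"rz":0.0,"claw":0.052},{"tx":0.0,"ty":0.0,"tz":-0.002,"rx":0.0,"ry":0.0,"rz":0.0,"claw":0.052},{"tx":0.0,"ty":0.0,"tz":-0.002,"rx":0.0,"ry":0.0,"rz":0.0,"claw":0.052}]}}

```text
clock: 29.3
eef_pos: [458.3, 268.9, 8.0]
tool_rot: [-3.141, 0.057, -3.129]
force: [0.2, 0.6, -1.2]
width: 59.9
```

>>> {"name": "apply_moves", "arguments": {"increments": [{"tx":0.0,"ty":0.0,"tz":-0.001,"rx":0.0,"ry":0.0,"rz":0.0,"claw":0.052},{"tx":0.0,"ty":0.0,"tz":-0.0015,"rx":0.0,"ry":0.0,"rz":0.0,"claw":0.052},{"tx":0.0,"ty":0.0,"tz":-0.0015,"rx":0.0,"ry":0.0,"rz":0.0,"claw":0.052}]}}

```text
clock: 29.6
eef_pos: [458.3, 269.0, 6.5]
tool_rot: [-3.141, 0.057, -3.129]
force: [0.3, -0.0, -2.0]
width: 60.0
```

>>> {"name": "apply_moves", "arguments": {"increments": [{"tx":0.0,"ty":0.0,"tz":-0.001,"rx":0.0,"ry":0.0,"rz":0.0,"claw":0.052},{"tx":0.0,"ty":0.0,"tz":-0.002,"rx":0.0,"ry":0.0,"rz":0.0,"claw":0.052},{"tx":0.0,"ty":0.0,"tz":-0.002,"rx":0.0,"ry":0.0,"rz":0.0,"claw":0.052}]}}

```text
clock: 29.9
eef_pos: [458.3, 268.9, 4.5]
tool_rot: [-3.141, 0.058, -3.129]
force: [-0.6, -0.6, -0.7]
width: 60.1
```

```bash
python3 st.py
```

```text
29.9 [-2.800e-01  8.650e-01 -4.980e-01  2.035e+00  1.038e+00  4.750e-01
 -2.000e-03] [458.34 268.92   4.48] [-3.1409  0.0575 -3.1295] [-0.6 -0.6 -0.7] [-0.05  0.1   0.01] 60.1
```

>>> {"name": "apply_moves", "arguments": {"increments": [{"tx":0.0,"ty":0.0,"tz":-0.001,"rx":0.0,"ry":0.0,"rz":0.0,"claw":0.052},{"tx":0.0,"ty":0.0,"tz":-0.0015,"rx":0.0,"ry":0.0,"rz":0.0,"claw":0.052},{"tx":0.0,"ty":0.0,"tz":-0.0015,"rx":0.0,"ry":0.0,"rz":0.0,"claw":0.052},{"tx":0.0,"ty":0.0,"tz":-0.0015,"rx":0.0,"ry":0.0,"rz":0.0,"claw":0.085},{"tx":0.0,"ty":0.0,"tz":-0.0015,"rx":0.0,"ry":0.0,"rz":0.0,"claw":0.085},{"tx":0.0,"ty":0.0,"tz":-0.0015,"rx":0.0,"ry":0.0,"rz":0.0,"claw":0.085},{"tx":0.0,"ty":0.0,"tz":-0.0015,"rx":0.0,"ry":0.0,"rz":0.0,"claw":0.085},{"tx":0.0,"ty":0.0,"tz":0.01,"rx":0.0,"ry":0.0,"rz":0.0,"claw":0.085},{"tx":0.0,"ty":0.0,"tz":0.03,"rx":0.0,"ry":0.0,"rz":0.0,"claw":0.085},{"tx":0.0,"ty":0.0,"tz":0.07,"rx":0.0,"ry":0.0,"rz":0.0,"claw":0.085},{"tx":0.0,"ty":0.0,"tz":0.11,"rx":0.0,"ry":0.0,"rz":0.0,"claw":0.085},{"tx":0.0,"ty":0.0,"tz":0.15,"rx":0.0,"ry":0.0,"rz":0.0,"claw":0.085}]}}

```text
clock: 31.1
eef_pos: [457.8, 268.9, 156.8]
tool_rot: [-3.141, 0.057, -3.129]
force: [1.1, 0.3, -0.6]
width: 84.8
```

>>> {"name": "apply_moves", "arguments": {"increments": [{"tx":0.03,"ty":-0.03,"tz":0.03,"rx":0.0,"ry":0.0,"rz":0.0,"claw":0.085},{"tx":0.05,"ty":-0.06,"tz":0.06,"rx":0.0,"ry":0.0,"rz":0.0,"claw":0.085},{"tx":0.05,"ty":-0.09,"tz":0.08,"rx":0.0,"ry":0.0,"rz":0.0,"claw":0.085},{"tx":0.05,"ty":-0.12,"tz":0.08,"rx":0.0,"ry":0.0,"rz":0.0,"claw":0.085},{"tx":0.05,"ty":-0.15,"tz":0.08,"rx":0.0,"ry":0.0,"rz":0.0,"claw":0.085},{"tx":0.05,"ty":-0.15,"tz":0.08,"rx":0.0,"ry":0.0,"rz":0.0,"claw":0.085}]}}

```text
clock: 31.7
eef_pos: [508.1, 113.5, 234.7]
tool_rot: [-3.137, 0.056, -3.136]
force: [0.6, -0.6, -0.6]
width: 85.0
```

```bash
python3 st.py
python3 - <<'E'
from h import *
im=get_image("scene")[:,:,::-1]; t=get_image("top")[:,:,::-1]
o=np.zeros((590,640,3),np.uint8); o[:350]=t[50:400]; o[350:]=im[140:380]; cv2.imwrite("pics/f.png",o)
E
```

```text
31.7 [ 0.311  0.543 -0.891  1.904  0.576  0.909  0.716] [508.13 113.49 234.73] [-3.1369  0.0564 -3.1356] [ 0.6 -0.6 -0.6] [ 0.02  0.05 -0.02] 85.0
```

View pics/f.png

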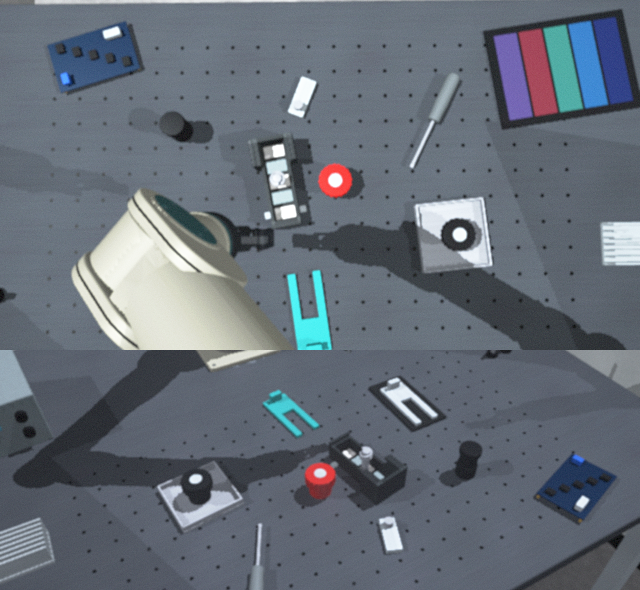

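The final view shows the lid flat on the pad with the tab up, centred at (410,402). The cap stands upright in the tray at (197,485) and, seen from above, at (460,235). The tube, driver, clamp, red cap and turquoise lid are where they were. I let the arm settle a moment and hand the job in.

```bash
python3 - <<'E'
from cell import *
print(finish_job())
E
python3 st.py
```

```text
the job is handed in; nothing more can be done
None
the job is handed in; nothing more can be done
```

The job is done and handed in at about 32 s of the 72 s allowed. `finish_job` reports no verdict.

- **Cap:** I turned it about 585° anticlockwise in two grips, lifted it off, and stood it in the tray with the lid still closed.
- **Lid, first stage:** I raised the tab end about 12 mm, drew the lid about 48 mm over the lip, rested it on the case and let go.
- **Lid, second stage:** I took it again at its balance point, lifted it off level, and laid it on the pad.

**Last checks:**
- **Cap and lid:** The last scene and top pictures show the cap upright near the tray's centre. The lid lies flat on the pad, tab up and along its length.
- **Surroundings:** The tube, driver and clamp showed no visible movement, and the red and turquoise look-alikes were not touched.
- **Gripper:** It was open and well clear, with forces below about 1 N.

**Disagreements:** The three cameras put the cap centre up to about 5 mm apart in x and y. The forces on the fingers when they closed on the cap settled it at about (613, 56). I judged the lid's final position from the tool pose and the pictures, and did not measure it separately.

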